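# Find the fuller tin of bearing balls by feel and weigh out its contents

## Robot

A 6-joint arm with a two-finger parallel gripper is mounted at the origin on a cart in front of the work surface, level with it; the furniture and walls round the work are solid. World frame = base frame: x ahead of the robot, y to its left, z up, the work surface at z = 0. Lengths are in m, angles in rad, forces in N, time in s.
With the tool pointing down it reaches from about 0.25 to 0.775 m from the base axis. Payload 8.9 kg.
Tool frame: the origin (TCP) lies midway between the tips of the shut fingers; the grasp point (between the pads) lies 19 mm behind it (r.grasp_offset is the distance from the TCP to the grasp point, in m); z points along the fingers, y is the line along which they close (so a half turn about z gives the same grasp; the last joint's range is limited). The gripper opens to 85 mm and grips with 20 to 120 N. Pads are 22 mm wide; open, the fingers measure 114 mm over their backs; the gripper's body (76 mm by 85 mm) begins 54 mm behind the grasp point. The pads swing forward as they close: fully open they stand 13 mm farther back than shut.
Start: joints at [-1.452, 0.291, -0.153, 1.127, 0, 1.431], TCP at [0.134, -0.508, 0.231] pointing down, gripper open.
Joint ranges: [-2.52, 2.52], [-0.91, 1.74], [-1.3, 1.37], [-1.96, 2.02], [-1.52, 1.47], [-3.14, 3.14]. Speed limits (rad/s): [2.22, 2.22, 2.79, 3.14, 3.14, 3.14].

## Interface

Orientations are given as a unit quaternion [x, y, z, w].
In Python, from rig import r gives the robot as it stands. The module is installed in compiled form; this text tells all that it offers.
- The arm moves only by the tool play_rows, never from a script. Its argument "moves" is a list of rows, each a list of 7 numbers: the shift along the world's x, y, z in mm, then the turn, a rotation vector about the world's x, y, z in degrees, then the finger opening in mm, from 0 to 85.4. A call has 1 to 8 rows; each row is the pose to reach, as a shift and turn from the pose commanded when the call began; what a row does not reach only later rows make up. A row lasts 1/8 s, in which the tool goes at most 62.5 mm and 10.7 degrees, less where a joint would pass 70% of its speed; a pose out of reach is approached as far as the arm can. A call with a gripper value outside its range is refused whole. The fingers move at their own pace and stop on an object; "grip_force" is the grip in N (left out, the last holds). Time passes only in rows, so rows that repeat a pose let the fingers close. It gives the time, the measured TCP pose, the force, the opening and the grip force at its end, in the units of the state.
- r.get_obs(): the state, without advancing time (a new reading comes with each control period).
- r.snapshot(name): name is "side" or "top" or "wrist"; returns the picture (480x640x3 uint8, red, green, blue); there is no depth.
- r.calibration(name): a dict with "vertical_fov" (degrees; the focal length in pixels is half the picture's height over the tangent of half this angle, whatever the lens; pixels are square), "cx", "cy" (the principal point, pixels), "R" (3x3) and "t" (3): a world point X has camera coordinates R X + t; the wrist camera has in their place "hand_eye" (4x4, takes a point from camera to tool coordinates, whose origin is the TCP and whose axes are the flange's). Camera axes: x right, y down, z forward; pixel columns grow to the right and rows downward; lengths in m; the calibration is good to about 2 mm. A picture is of the moment at which its call begins: read the wrist's pose just before it. calibration takes no time and is no camera call.
- r.sign_off(): hands the job in; it is judged then, once.
The state is a dict: "clock": time; "joints": joint angles; "joint_vel": joint speeds; "tau": joint torques, N m; "tcp_pos": TCP position; "tool_rot": TCP orientation; "contact_force": force on the tool from outside, world axes, zero at the start; "ft_torque": the same for the moment, N m; "grip_width": opening from 0.0 (shut) to 1.0 (fully open); "grip_force": force on a finger pad.
Only numpy, scipy, OpenCV 4.12 (cv2) and the standard library are available. Lean on these libraries where they do the work, as an engineer would, in place of code of your own. Each camera call takes 0.05 s, during which the arm holds its last target. There are 200 camera calls.

## Task

Put the empty tray in the middle of the scale's pan, let go of it and press the tare button. Then lift one of the two closed tins and tilt it slowly and only a little, feeling by its weight whether it is the one with many balls; go on to pour all the balls of the fuller tin, and none from the other, into the tray. Finish with both tins standing upright on the worktop or their mats and the tray still on the pan; do not disturb the other things.

Things in the scene. Friction and masses are not known exactly. Their poses are not given: they have to be found in the camera images.
- tray: Empty open aluminium tray, 130 mm (its x) by 66 mm (its y) by 45 mm high, walls and floor 3 mm, 150 g; origin at the centre of its underside. Can be gripped across its 66 mm width.
- scale: Fixed bench scale, grey housing; origin on the worktop under the pan's centre, z up. Housing spans x -75 to +75 mm, y -135 to +75 mm, top 34 mm high; the console with a dark display and the tare button is the -y end.
- pan_top (a point): Centre of the top face of the scale's square steel pan (136 x 136 mm, axes as the scale), 64 mm above the worktop when unloaded.
- scale_pan (a joint): How far the pan has sunk on its spring, m: 0 when unloaded, 0.00245 m per 100 g (stop at 0.014). Tray alone 0.0037; one ball adds 0.0011; tray and six balls 0.0102.
- tare (a joint): Tare button travel, m: 0 up, 0.005 fully pressed (about 5 N), springs back.
- tare_top (a point): Centre of the top of the round tare button (24 mm across) on the scale's console; it is pressed straight down.
- tin_near: The nearer to the robot of two identical-looking hooded grey tins, about 200 g empty (180 to 230), 52 mm wide, 124 mm long, 75 mm high plus handle. Origin: centre of the underside of its 72 mm long floor, z up, mouth to -x, back wall at x = +36 mm. Stands on a 2 mm fixed rubber mat, mouth to the robot's right (-y) within 15 degrees. Unseen inside: six loose steel balls (22 mm, 44 g each) in one tin, only one in the other; which is which changes.
- tin_far: The farther from the robot of two identical-looking hooded grey tins, about 200 g empty (180 to 230), 52 mm wide, 124 mm long, 75 mm high plus handle. Origin: centre of the underside of its 72 mm long floor, z up, mouth to -x, back wall at x = +36 mm. Stands on a 2 mm fixed rubber mat, mouth to the robot's right (-y) within 15 degrees. Unseen inside: six loose steel balls (22 mm, 44 g each) in one tin, only one in the other; which is which changes.
- grip_near (a point): Centre of the near tin's black handle block, 20 mm (tin x) by 40 mm (tin y) by 32 mm high, standing on the lid; in the tin's frame (-14, 0, 91) mm.
- grip_far (a point): Centre of the far tin's handle block, same size and place.
- lip_near (a point): Middle of the near tin's pour lip, in the tin's frame (-85.5, 0, 45) mm. From x = -36 mm the floor rises to it as a 48 mm wide chute at 40 degrees. A light free flap, 31 mm long, hung on the lid's front edge 29 mm above the lip, hides the mouth and swings open as the tin tips. Tilted mouth-down the balls first roll to the chute's foot, and leave over the lip only beyond 40 degrees; 57 degrees empties it in a second.
- lip_far (a point): Middle of the far tin's pour lip, in the tin's frame (-85.5, 0, 45) mm. From x = -36 mm the floor rises to it as a 48 mm wide chute at 40 degrees. A light free flap, 31 mm long, hung on the lid's front edge 29 mm above the lip, hides the mouth and swings open as the tin tips. Tilted mouth-down the balls first roll to the chute's foot, and leave over the lip only beyond 40 degrees; 57 degrees empties it in a second.
- collet_nut_0: Bystander: black collet nut lying flat, 53 mm across, 22 mm high, behind the scale; origin under its centre.
- gauge_block_0: Bystander: steel setting block 25 x 50 x 30 mm, at the front edge of the worktop on the left; origin under its centre.
- offcut_1: Bystander: wooden offcut 52 x 75 x 18 mm, at the back left; origin under its centre.

How it is judged:
On the way, in this order (a step that is already met when the one before it is completed fails the run):
1. the tray stands level in the middle of the pan (within 25 mm), let go, still empty (horizontal distance between tray and pan_top below 0.025 m and angle between tray's own z axis and vertical below 0.1 rad and value of joint scale_pan between 0.0028 and 0.0044 m and contact force between tray and the arm below 0.05 N and contact force between tray and the fingers below 0.05 N), for 0.3 s.
2. the tare button is pressed (at least 3.5 mm down) with only the empty tray on the pan (horizontal distance between tray and pan_top below 0.025 m and angle between tray's own z axis and vertical below 0.1 rad and value of joint tare above 0.0035 m and value of joint scale_pan between 0.0028 and 0.0044 m), for 0.05 s.
3. a tin is lifted and tilted slowly (under 0.6 rad/s) within 8 to 34 degrees for half a second, with nothing poured yet (((height (world z) of tin_near above 0.03 m and angle between tin_near's own z axis and vertical between 0.14 and 0.6 rad and angular speed of tin_near below 0.6 rad/s) or (height (world z) of tin_far above 0.03 m and angle between tin_far's own z axis and vertical between 0.14 and 0.6 rad and angular speed of tin_far below 0.6 rad/s)) and value of joint scale_pan below 0.0044 m), for 0.5 s.
4. the six balls of the fuller tin, and no other, are in the tray on the pan (horizontal distance between tray and pan_top below 0.025 m and angle between tray's own z axis and vertical below 0.1 rad and value of joint scale_pan between 0.0096 and 0.0107 m), for 0.3 s.
At the end, for the whole second after the job is handed in: The tray stands level on the pan within 25 mm of its centre, the pan has sunk 9.6 to 10.7 mm (the tray and exactly six balls), and both tins stand upright (within 4.5 degrees) and at rest on the worktop or mats, clear of the scale (all of step 4 and height (world z) of each of tin_near, tin_far below 0.012 m and angle between each of tin_near, tin_far's own z axis and vertical below 0.08 rad and linear speed of each of tin_near, tin_far below 0.03 m/s and horizontal distance between each of tin_near, tin_far and pan_top above 0.1 m and linear speed of tray below 0.02 m/s); the robot touches nothing.
It fails at once if the collet nut is shifted by more than 25 mm (distance of collet_nut_0 from where it was at the start of the episode above 0.025 m).
It fails at once if the setting block is shifted by more than 25 mm (distance of gauge_block_0 from where it was at the start of the episode above 0.025 m).
It fails at once if the offcut is shifted by more than 25 mm (distance of offcut_1 from where it was at the start of the episode above 0.025 m).
It also fails if it takes over 72 s, if anything falls off the work surface, if the arm or the gripper's body presses on something with over 40 N, if the wrist force passes 120 N, or if a joint passes its speed limit or range.

## Working session

There is one attempt and no reset: what is moved stays moved. The work goes in short steps, Python scripts to look and compute and a tool call to move; the robot and the scene stay as the last step left them, time stands still between calls to the robot, and variables do not carry over. Pictures are saved under pics/ and viewed, at most 11 in all, crops included, and the job is handed in when it is done.

Besides the shell and the picture viewer there is one more tool, called as a command line: name --pt "numbers of a row" for each row, then --argument value for the rest. play_rows: Moves the arm, as the interface text tells. Its arguments: {"type":"object","properties":{"moves":{"type":"array","items":{"type":"array","items":{"type":"number"}}},"grip_force":{"type":"number"}},"required":["moves"]}

```bash
mkdir -p pics; python3 - <<'E'
from rig import r
import cv2
for n in("side","top"):
    cv2.imwrite(f"pics/{n}0.png",r.snapshot(n)[:,:,::-1])
    print(n,{k:(v.round(4).tolist() if hasattr(v,'round') and not isinstance(v,float) else v) for k,v in r.calibration(n).items()})
c=r.calibration("wrist");print(c)
print(r.get_obs(),r.grasp_offset)
E
```

```text
side {'vertical_fov': 50.851903099718015, 'cx': 319.41201530054957, 'cy': 242.63801533673066, 'R': [[-0.9411, -0.3373, -0.0254], [-0.1583, 0.5057, -0.8481], [0.2989, -0.7941, -0.5293]], 't': [0.5195, 0.0673, 1.0485]}
top {'vertical_fov': 46.096761122507004, 'cx': 323.6758147734795, 'cy': 240.05469587152854, 'R': [[0.0145, -0.9999, 0.0071], [-0.9878, -0.0154, -0.1553], [0.1554, -0.0048, -0.9878]], 't': [0.1374, 0.5273, 1.1037]}
{'vertical_fov': 58.20155061928159, 'cx': 315.3453195540593, 'cy': 243.2581645617773, 'hand_eye': array([[-7.76027232e-04, -9.52113792e-01, -3.05742907e-01,
         8.01436609e-02],
       [ 9.99999688e-01, -6.94623860e-04, -3.75040696e-04,
         1.22177700e-03],
       [ 1.44705100e-04, -3.05743103e-01,  9.52114034e-01,
        -1.42811070e-01],
       [ 0.00000000e+00,  0.00000000e+00,  0.00000000e+00,
         1.00000000e+00]])}
{'clock': 0.1, 'joints': array([-1.45230573e+00,  2.91206382e-01, -1.54015993e-01,  1.12671242e+00,
        5.25808714e-05,  1.43150247e+00]), 'joint_vel': array([-0.00048323, -0.00166045,  0.00168392,  0.00175647, -0.00045753,
       -0.00025045]), 'tau': array([ 2.12149134e-03, -5.37980318e+01,  3.31918001e+01,  9.38518642e-03,
       -1.95210009e-04,  3.25435636e-06]), 'tcp_pos': array([ 0.1338214 , -0.50726878,  0.23081187]), 'tool_rot': array([ 9.91704731e-01,  1.28535602e-01,  3.22098684e-05, -5.68930266e-04]), 'contact_force': array([ 0.08279544,  0.54105915, -0.68015342]), 'ft_torque': array([-0.00131216, -0.02393717, -0.01339477]), 'grip_force': 0.0, 'grip_width': 1.0038201790890302} 0.0187
```

View pics/top0.png

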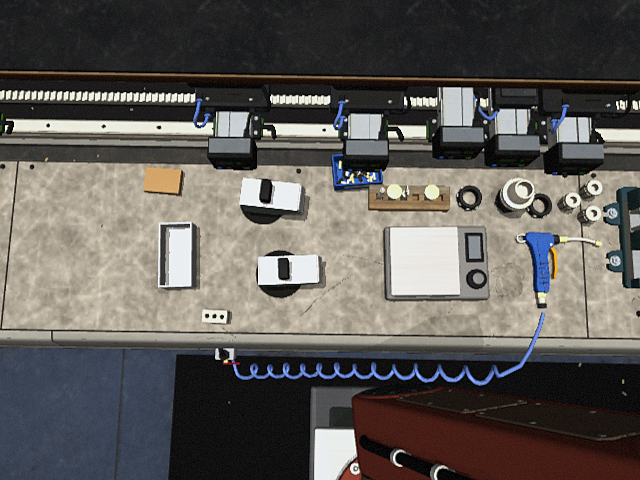

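View pics/side0.png

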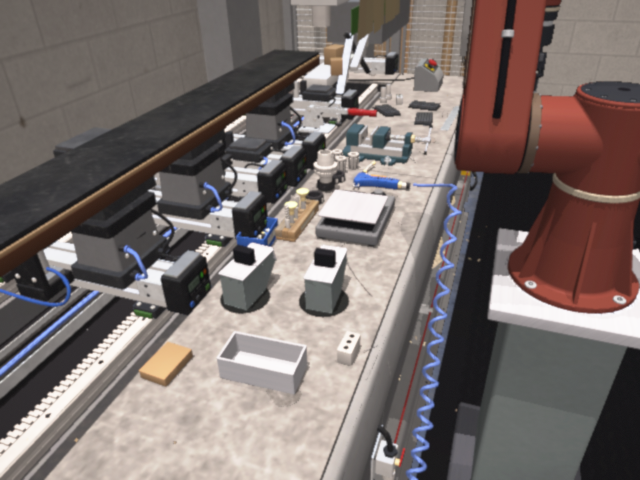

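The top view has the tray at about (178,255), the pan at (424,262), the tare button at (477,279), and the tin handles at (284,268) near and (265,190) far. The side view agrees. Next I convert these to world positions.

```bash
cat > h.py <<'E'
import numpy as np
from rig import r
from scipy.spatial.transform import Rotation as Ro
def cam(n,o=None):
    c=r.calibration(n); f=240/np.tan(np.radians(c["vertical_fov"]/2))
    K=np.array([[f,0,c["cx"]],[0,f,c["cy"]],[0,0,1]])
    if n=="wrist":
        o=o or r.get_obs(); T=np.eye(4);T[:3,:3]=Ro.from_quat(o["tool_rot"]).as_matrix();T[:3,3]=o["tcp_pos"]
        M=np.linalg.inv(T@c["hand_eye"]); return K,M[:3,:3],M[:3,3]
    return K,np.array(c["R"]),np.array(c["t"])
def p2w(n,uv,z,o=None):
    K,R,t=cam(n,o); d=R.T@np.linalg.inv(K)@np.array([*uv,1.]); c=-R.T@t
    return c+d*(z-c[2])/d[2]
def w2p(n,X,o=None):
    K,R,t=cam(n,o); p=K@(R@np.array(X)+t); return p[:2]/p[2]
E
python3 - <<'E'
from h import *
P=lambda u,v,z:print((u,v),(p2w("top",(u,v),z)*1000).round(0))
for u,v in[(163,222),(196,222),(198,288),(159,288)]:P(u,v,.045)
for u,v in[(386,228),(457,226),(460,297),(390,299)]:P(u,v,.064)
print('tare');P(477,279,.045)
print('near');P(284,268,.107);
for u,v in[(260,256),(319,256),(320,283),(259,285)]:P(u,v,.077)
print('far');P(265,190,.107)
for u,v in[(243,179),(305,185),(302,213),(240,206)]:P(u,v,.077)
print('misc');P(468,197,.022);P(215,316,.03);P(163,180,.018)
from rig import r
print(Ro.from_quat(r.get_obs()["tool_rot"]).as_matrix().round(3))
E
```

```text
(163, 222) [556. 472.  45.]
(196, 222) [557. 405.  45.]
(198, 288) [424. 394.  45.]
(159, 288) [423. 472.  45.]
(386, 228) [548.  21.  64.]
(457, 226) [ 554. -121.   64.]
(460, 297) [ 413. -123.   64.]
(390, 299) [407.  14.  64.]
tare
(477, 279) [ 450. -163.   45.]
near
(284, 268) [460. 220. 107.]
(260, 256) [486. 269.  77.]
(319, 256) [488. 154.  77.]
(320, 283) [435. 151.  77.]
(259, 285) [429. 270.  77.]
far
(265, 190) [611. 261. 107.]
(243, 179) [640. 308.  77.]
(305, 185) [630. 184.  77.]
(302, 213) [573. 189.  77.]
(240, 206) [585. 312.  77.]
misc
(468, 197) [ 624. -155.   22.]
(215, 316) [369. 361.  30.]
(163, 180) [651. 484.  18.]
[[ 0.967  0.255 -0.   ]
 [ 0.255 -0.967  0.001]
 [ 0.    -0.001 -1.   ]]
```

play_rows --pt "206 500 40 0 0 -8 85" --pt "206 500 40 0 0 -8 85" --pt "206 500 40 0 0 -8 85" --pt "206 500 40 0 0 -8 85" --pt "206 500 40 0 0 -8 85" --pt "206 500 40 0 0 -8 85" --pt "206 500 40 0 0 -8 85" --pt "206 500 40 0 0 -8 85"

```text
clock: 1.1
tcp_pos: [0.3237, -0.0459, 0.2684]
tool_rot: [0.998, 0.059, 0.0, 0.0]
contact_force: [0.9, -1.3, 0.3]
grip_width: 0.996
grip_force: 0.0
```

play_rows --pt "150 444 -40 0 0 -7 85" --pt "150 444 -40 0 0 -7 85" --pt "150 444 -40 0 0 -7 85" --pt "150 444 -40 0 0 -7 85" --pt "150 444 -40 0 0 -7 85" --pt "150 444 -40 0 0 -7 85" --pt "150 444 -40 0 0 -7 85" --pt "150 444 -40 0 0 -7 85"

```text
clock: 2.1
tcp_pos: [0.4585, 0.1236, 0.2354]
tool_rot: [0.999, 0.037, -0.002, -0.026]
contact_force: [1.0, -0.6, 0.7]
grip_width: 0.994
grip_force: 0.0
```

```bash
python3 - <<'E'
from h import *
import cv2
o=r.get_obs();cv2.imwrite("pics/w1.png",r.snapshot("wrist")[:,:,::-1]);np.save("w1.npy",np.r_[o["tcp_pos"],o["tool_rot"]])
print(o["tcp_pos"],o["tool_rot"],o["joints"].round(2),o["joint_vel"].round(3))
E
```

```text
[0.45854771 0.12356135 0.23543125] [ 0.99897642  0.03716905 -0.00205664 -0.02569735] [ 0.07  0.19 -0.28  1.11  0.05  3.14] [ 0.027  0.165  0.164 -0.002  0.009  0.   ]
```

View pics/w1.png

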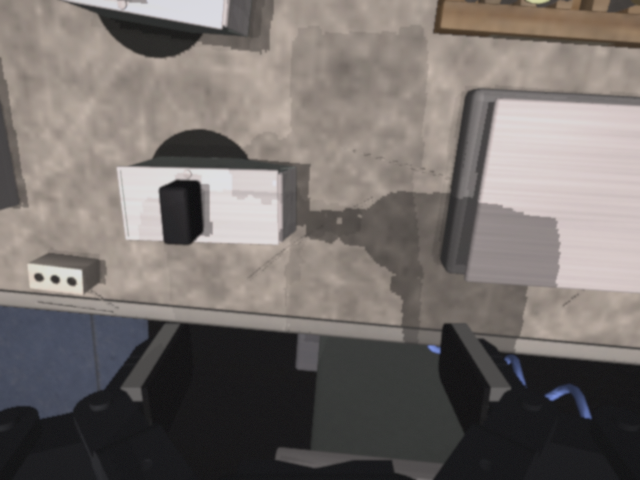

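The wrist view shows the near tin's handle at (181,212), the setting block at (62,273) and the pan on the right. Joint 6 is at its limit (3.14), so I'll use the half-turn grasp.

play_rows --pt "0 20 10 0 0 10 85" --pt "5 50 10 0 0 20 85" --pt "10 80 10 0 0 30 85" --pt "15 110 10 0 0 40 85" --pt "20 140 10 0 0 50 85" --pt "25 180 10 0 0 60 85" --pt "30 220 10 0 0 70 85" --pt "30 250 10 0 0 80 85"

```text
clock: 3.15
tcp_pos: [0.4881, 0.3749, 0.2455]
tool_rot: [0.739, 0.673, -0.018, -0.018]
contact_force: [0.3, 0.4, -0.6]
grip_width: 0.994
grip_force: 0.0
```

```bash
cat >> h.py <<'E'
def delta(pos,Rt):
    """shift mm and rotvec deg from measured pose to pos(m)/Rt"""
    o=r.get_obs();R0=Ro.from_quat(o["tool_rot"])
    print("shift",((np.array(pos)-o["tcp_pos"])*1000).round(1),"rot",np.degrees((Rt*R0.inv()).as_rotvec()).round(1),"j",o["joints"].round(2))
def down(yaw): return Ro.from_euler("z",yaw,degrees=True)*Ro.from_quat([1,0,0,0])
E
python3 - <<'E'
from h import *
print(r.get_obs()["joint_vel"].round(3))
delta([.49,.437,.23],down(180))
E
```

```text
[ 0.367  0.319  0.511  0.229 -0.046 -1.018]
shift [  1.9  62.1 -15.5] rot [ 2.3 -2.4 95.4] j [0.52 0.5  0.2  1.31 0.03 2.19]
```

play_rows --pt "0 20 -10 0.3 -0.3 10 85" --pt "0 35 -10 0.6 -0.6 20 85" --pt "0 35 -10 0.9 -0.9 30 85" --pt "0 35 -10 1.2 -1.2 40 85" --pt "0 35 -10 1.4 -1.4 50 85" --pt "0 35 -10 1.7 -1.7 60 85" --pt "0 35 -10 2 -2 70 85" --pt "0 35 -10 2.2 -2.2 80 85"

```text
clock: 4.15
tcp_pos: [0.488, 0.4083, 0.2357]
tool_rot: [0.134, 0.991, -0.001, -0.004]
contact_force: [-0.3, 0.3, 0.0]
grip_width: 0.995
grip_force: 0.0
```

```bash
python3 - <<'E'
from h import *
delta([.49,.437,.23],down(180))
E
```

```text
shift [ 2.  28.7 -5.7] rot [ 0.1 -0.4 15.4] j [0.58 0.51 0.2  1.26 0.   0.85]
```

play_rows --pt "0 27 0 0 0 7 85" --pt "0 27 0 0 0 14 85" --pt "0 27 0 0 0 14 85" --pt "0 27 0 0 0 14 85"

```text
clock: 4.65
tcp_pos: [0.488, 0.4353, 0.2357]
tool_rot: [0.016, 1.0, -0.001, -0.004]
contact_force: [-0.4, -1.1, 0.1]
grip_width: 0.995
grip_force: 0.0
```

```bash
python3 - <<'E'
from h import *
import cv2
o=r.get_obs();im=r.snapshot("wrist");cv2.imwrite("pics/w2.png",im[:,:,::-1]);np.save("w2.npy",np.r_[o["tcp_pos"],o["tool_rot"]])
delta([.49,.437,.23],down(180)); print(o["joint_vel"].round(3))
E
```

```text
shift [ 1.9  1.7 -5.7] rot [ 0.1 -0.4  1.8] j [0.62 0.55 0.26 1.29 0.   0.65]
[-0.002 -0.001 -0.001 -0.     0.    -0.009]
```

View pics/w2.png

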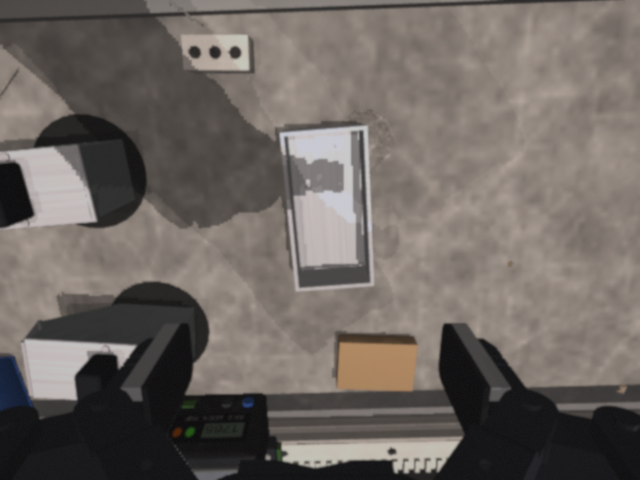

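```bash
python3 - <<'E'
from h import *
a=np.load("w2.npy");o=dict(tcp_pos=a[:3],tool_rot=a[3:])
q=np.array([p2w("wrist",p,.045,o) for p in[(280,130),(367,125),(373,286),(297,290)]])*1000
print(q.round(0),q.mean(0).round(1)); 
d=(q[2]+q[3]-q[0]-q[1])/2;print("len",np.linalg.norm(d),"yaw",np.degrees(np.arctan2(d[1],d[0])))
c=q.mean(0)/1000; delta([c[0],c[1],.006],down(180+np.degrees(np.arctan2(d[1],d[0]))))
E
```

```text
[[428. 410.  45.]
 [426. 475.  45.]
 [557. 480.  45.]
 [558. 416.  45.]] [492.3 445.3  45. ]
len 130.7820375155677 yaw 2.6519631741670135
shift [   4.3   10.  -229.7] rot [ 0.1 -0.4  4.5] j [0.62 0.55 0.26 1.29 0.   0.65]
```

play_rows --pt "4 10 -50 0 0 4.5 85" --pt "4 10 -100 0 0 4.5 85" --pt "4 10 -150 0 0 4.5 85" --pt "4 10 -190 0 0 4.5 85" --pt "4 10 -215 0 0 4.5 85" --pt "4 10 -229 0 0 4.5 85" --pt "4 10 -229 0 0 4.5 85" --pt "4 10 -229 0 0 4.5 85"

```text
clock: 5.7
tcp_pos: [0.4928, 0.4461, 0.0079]
tool_rot: [-0.024, 1.0, -0.001, -0.003]
contact_force: [0.5, -0.1, 0.6]
grip_width: 0.995
grip_force: 0.0
```

play_rows --pt "0 0 0 0 0 0 50" --pt "0 0 0 0 0 0 50" --pt "0 0 0 0 0 0 50" --pt "0 0 0 0 0 0 50" --pt "0 0 0 0 0 0 50" --pt "0 0 0 0 0 0 50" --grip_force 40

```text
clock: 6.45
tcp_pos: [0.4927, 0.4462, 0.0079]
tool_rot: [-0.024, 1.0, -0.001, -0.003]
contact_force: [-0.5, 1.2, 6.3]
grip_width: 0.769
grip_force: 45.8
```

play_rows --pt "0 0 50 0 0 0 50" --pt "0 0 110 0 0 0 50" --pt "0 -30 160 0 0 0 50" --pt "0 -80 165 0 0 0 50" --pt "-2 -135 165 0 0 0 50" --pt "-4 -190 165 0 0 0 50" --pt "-6 -245 165 0 0 0 50" --pt "-8 -300 165 0 0 0 50"

```text
clock: 7.45
tcp_pos: [0.4837, 0.144, 0.1719]
tool_rot: [-0.025, 1.0, -0.001, -0.003]
contact_force: [0.9, -0.5, -1.8]
grip_width: 0.764
grip_force: 46.0
```

play_rows --pt "0 -50 0 0 0 0 50" --pt "-2 -100 0 0 0 0 50" --pt "-3 -150 0 0 0 0 50" --pt "-4 -180 -10 0 0 0 50" --pt "-4 -198 -40 0 0 0 50" --pt "-4 -198 -60 0 0 0 50" --pt "-4 -198 -60 0 0 0 50" --pt "-4 -198 -60 0 0 0 50"

```text
clock: 8.45
tcp_pos: [0.4804, -0.0523, 0.1124]
tool_rot: [-0.025, 1.0, -0.001, -0.003]
contact_force: [0.2, -0.1, -2.1]
grip_width: 0.767
grip_force: 45.8
```

```bash
python3 - <<'E'
from h import *
import cv2
o=r.get_obs();im=r.snapshot("wrist");t=r.snapshot("top")
cv2.imwrite("pics/w3.png",np.hstack([cv2.resize(im[:,:,::-1],(400,300)),cv2.resize(t[180:340,330:530,::-1],(400,320),interpolation=cv2.INTER_CUBIC)[:300]]));np.save("w3.npy",np.r_[o["tcp_pos"],o["tool_rot"]])
delta([.481,-.052,.068],down(182))
E
```

```text
shift [  0.2   0.3 -44.6] rot [ 0.2 -0.3 -0.8] j [-0.26  0.32 -0.45  0.81 -0.   -0.31]
```

View pics/w3.png

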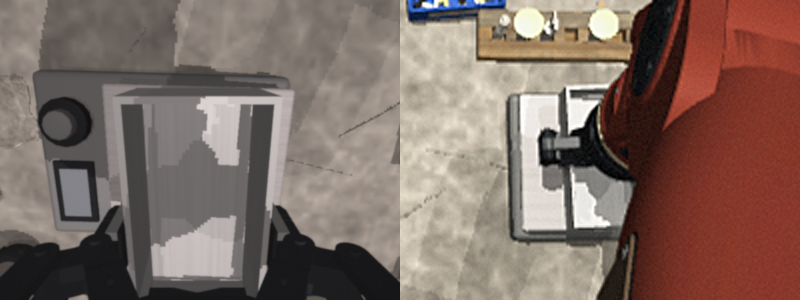

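```bash
python3 - <<'E'
from h import *
a=np.load("w3.npy");o=dict(tcp_pos=a[:3],tool_rot=a[3:])
for n,p,z in[("panL",(105,86),.064),("panR",(293,83),.064),("tare",(62,122),.046),("tarebase",(64,121),.034),("houseL",(36,72),.034),("houseR",(291,79),.034)]:
    print(n,(p2w("wrist",np.array(p)/.625,z,o)*1000).round(0))
E
```

```text
panL [ 420. -120.   64.]
panR [412.  10.  64.]
tare [ 451. -162.   46.]
tarebase [ 453. -166.   34.]
houseL [ 415. -184.   34.]
houseR [410.  18.  34.]
```

play_rows --pt "2 0 -20 0 0 0 50" --pt "2 0 -34 0 0 0 50" --pt "2 0 -42 0 0 0 50" --pt "2 0 -44 0 0 0 50" --pt "2 0 -44 0 0 0 50" --pt "2 0 -44 0 0 0 85" --pt "2 0 -44 0 0 0 85" --pt "2 0 -44 0 0 0 85"

```text
clock: 9.55
tcp_pos: [0.4822, -0.0525, 0.0678]
tool_rot: [-0.024, 1.0, -0.001, -0.003]
contact_force: [0.8, -0.2, -0.5]
grip_width: 0.993
grip_force: 0.0
```

play_rows --pt "0 0 0 0 0 0 85" --pt "0 0 20 0 0 0 85" --pt "0 0 50 0 0 0 85" --pt "0 0 80 0 0 0 85" --pt "0 -30 80 0 0 0 30" --pt "0 -60 80 0 0 0 0" --pt "-30 -85 70 0 0 0 0" --pt "-30 -110 60 0 0 0 0"

```text
clock: 10.55
tcp_pos: [0.4503, -0.1628, 0.1274]
tool_rot: [-0.024, 1.0, -0.001, -0.004]
contact_force: [-0.1, 0.0, 0.4]
grip_width: 0.143
grip_force: 0.0
```

```bash
python3 - <<'E'
from h import *
import cv2
o=r.get_obs();im=r.snapshot("wrist");cv2.imwrite("pics/w4.png",im[:,:,::-1]);np.save("w4.npy",np.r_[o["tcp_pos"],o["tool_rot"]])
delta([.451,-.163,.060],down(182));print(o["joint_vel"].round(2),o["contact_force"])
E
```

```text
shift [ -0.1   2.4 -66.5] rot [ 0.2 -0.5 -0.7] j [-0.5   0.3  -0.43  0.84 -0.01 -0.55]
[-0.37  0.22  0.08 -0.17  0.   -0.36] [-0.10020976  0.00836585  0.37509357]
```

View pics/w4.png

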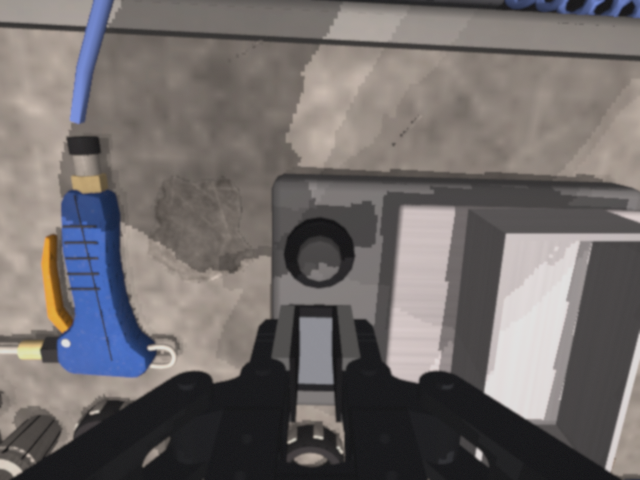

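```bash
python3 - <<'E'
from h import *
a=np.load("w4.npy");o=dict(tcp_pos=a[:3],tool_rot=a[3:])
for z in(.034,.042,.05): print(p2w("wrist",(319,258),z,o).round(4))
# tray rim corners: 
for p in[(467,209),(486,423)]: print(p2w("wrist",p,.105,o).round(4))
E
```

```text
[ 0.458  -0.1613  0.034 ]
[ 0.4552 -0.1615  0.042 ]
[ 0.4523 -0.1617  0.05  ]
[ 0.4097 -0.106   0.105 ]
[ 0.5103 -0.0816  0.105 ]
```

play_rows --pt "4 1 -30 0 0 0 0" --pt "4 1 -55 0 0 0 0" --pt "4 1 -64 0 0 0 0" --pt "4 1 -68 0 0 0 0" --pt "4 1 -72 0 0 0 0" --pt "4 1 -72 0 0 0 0"

```text
clock: 11.35
tcp_pos: [0.4563, -0.1615, 0.0559]
tool_rot: [-0.024, 1.0, -0.001, -0.003]
contact_force: [0.0, -0.0, -0.4]
grip_width: 0.003
grip_force: 0.0
```

play_rows --pt "-2 0 -3 0 0 0 0" --pt "-2 0 -6 0 0 0 0" --pt "-2 0 -8 0 0 0 0" --pt "-2 0 -8 0 0 0 0"

```text
clock: 11.85
tcp_pos: [0.4548, -0.1618, 0.0496]
tool_rot: [-0.024, 1.0, -0.002, -0.003]
contact_force: [-4.7, 3.2, 31.0]
grip_width: 0.001
grip_force: 15.3
```

play_rows --pt "0 0 2 0 0 0 0" --pt "0 0 3 0 0 0 0" --pt "0 0 3 0 0 0 0"

```text
clock: 12.22
tcp_pos: [0.4547, -0.1617, 0.0509]
tool_rot: [-0.024, 1.0, -0.002, -0.003]
contact_force: [2.7, -0.4, 4.1]
grip_width: -0.001
grip_force: 2.1
```

play_rows --pt "0 0 2 0 0 0 0" --pt "0 0 2 0 0 0 0"

```text
clock: 12.48
tcp_pos: [0.4541, -0.1615, 0.0526]
tool_rot: [-0.024, 1.0, -0.001, -0.004]
contact_force: [3.0, -0.7, 2.7]
grip_width: -0.002
grip_force: 1.5
```

play_rows --pt "0 0 60 0 0 0 30" --pt "0 20 120 0 0 0 85" --pt "0 80 180 0 0 0 85" --pt "0 140 180 0 0 0 85" --pt "2 200 180 0 0 0 85" --pt "4 260 180 0 0 0 85" --pt "6 320 180 0 0 0 85" --pt "6 375 180 0 0 0 85"

```text
clock: 13.48
tcp_pos: [0.4588, 0.2151, 0.2319]
tool_rot: [-0.024, 1.0, -0.002, -0.005]
contact_force: [0.8, -0.1, 0.6]
grip_width: 0.994
grip_force: 0.0
```

play_rows --pt "0 7 0 0 0 0 85" --pt "0 7 0 0 0 0 85" --pt "0 7 0 0 0 0 85"

```text
clock: 13.85
tcp_pos: [0.4598, 0.219, 0.2323]
tool_rot: [-0.024, 1.0, -0.002, -0.004]
contact_force: [0.4, 0.3, 0.0]
grip_width: 0.997
grip_force: 0.0
```

```bash
python3 - <<'E'
from h import *
import cv2
o=r.get_obs();im=r.snapshot("wrist");cv2.imwrite("pics/w5.png",im[:,:,::-1]);np.save("w5.npy",np.r_[o["tcp_pos"],o["tool_rot"]])
delta([.46,.22,.23],down(182));print(o["joint_vel"].round(2),o["contact_force"])
E
```

```text
shift [ 0.   1.1 -2.4] rot [ 0.2 -0.4 -0.7] j [ 0.3   0.27 -0.18  1.13 -0.    0.25]
[-0.01 -0.01  0.    0.    0.    0.  ] [0.43816691 0.32400327 0.00564777]
```

View pics/w5.png

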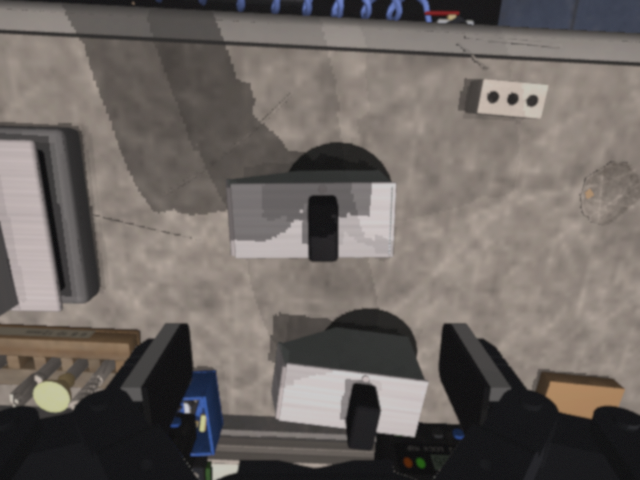

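The near tin's lid spans (229,184) to (395,257), with its handle at x 310–338. The far tin's lid corners are (286,363), (426,380), (418,437) and (278,417), and its handle runs (366,383) to (361,447).

```bash
python3 - <<'E'
from h import *
a=np.load("w5.npy");o=dict(tcp_pos=a[:3],tool_rot=a[3:])
P=lambda u,v,z:(p2w("wrist",(u,v),z,o)*1000).round(0)[:2]
for nm,L,hb,ht in[("near",[(229,184),(395,183),(395,257),(232,258)],(323,196),(324,261)),("far",[(286,363),(426,380),(418,437),(278,417)],(366,383),(361,447))]:
    q=np.array([P(*p,.077) for p in L]);d=q[1]+q[2]-q[0]-q[3]
    print(nm,q.tolist(),q.mean(0),"tin x dir deg",np.degrees(np.arctan2(d[1],d[0])),"handle",P(*hb,.077),P(*ht,.109))
E
```

```text
near [[438.0, 156.0], [432.0, 272.0], [486.0, 277.0], [492.0, 158.0]] [462.   215.75] tin x dir deg 92.92320293197818 handle [443. 222.] [480. 224.]
far [[579.0, 200.0], [589.0, 313.0], [646.0, 313.0], [631.0, 195.0]] [611.25 255.25] tin x dir deg 83.82319881739579 handle [595. 265.] [629. 260.]
```

play_rows --pt "2 4 -50 0 0 0 85" --pt "2 4 -100 0 0 0 85" --pt "2 4 -130 0 0 0 85" --pt "2 4 -148 0 0 0 85" --pt "2 4 -151 0 0 0 50" --pt "2 4 -151 0 0 0 10" --pt "2 4 -151 0 0 0 10" --pt "2 4 -151 0 0 0 10" --grip_force 80

```text
clock: 14.9
tcp_pos: [0.4626, 0.2243, 0.0825]
tool_rot: [-0.024, 1.0, -0.001, -0.003]
contact_force: [-0.4, -2.5, 6.0]
grip_width: 0.221
grip_force: 77.8
```

play_rows --pt "0 0 0 0 0 0 10" --pt "0 0 0 0 0 0 10" --pt "0 0 0 0 0 0 10"

```text
clock: 15.28
tcp_pos: [0.4626, 0.2243, 0.0825]
tool_rot: [-0.024, 1.0, -0.001, -0.003]
contact_force: [-1.2, -3.3, 6.1]
grip_width: 0.221
grip_force: 78.0
```

play_rows --pt "0 0 20 0 0 0 10" --pt "0 0 60 0 0 0 10" --pt "0 0 100 0 0 0 10" --pt "0 0 120 0 0 0 10" --pt "0 0 120 0 0 0 10" --pt "0 0 120 0 0 0 10" --pt "0 0 120 0 0 0 10" --pt "0 0 120 0 0 0 10"

```text
clock: 16.27
tcp_pos: [0.4615, 0.2242, 0.2008]
tool_rot: [-0.024, 1.0, -0.002, -0.004]
contact_force: [-0.4, 0.4, -4.4]
grip_width: 0.216
grip_force: 80.3
```

play_rows --pt "0 0 0 2 0.1 0 10" --pt "0 0 0 5 0.2 0 10" --pt "0 0 0 8 0.4 0 10" --pt "0 0 0 11 0.5 0 10" --pt "0 0 0 14 0.6 0 10" --pt "0 0 0 17 0.8 0 10" --pt "0 0 0 20 1 0 10" --pt "0 0 0 20 1 0 10"

```text
clock: 17.27
tcp_pos: [0.4621, 0.2233, 0.2013]
tool_rot: [-0.024, 0.985, 0.173, -0.008]
contact_force: [-0.3, -1.0, -3.6]
grip_width: 0.219
grip_force: 80.3
```

play_rows --pt "0 0 0 0 0 0 10" --pt "0 0 0 0 0 0 10" --pt "0 0 0 0 0 0 10" --pt "0 0 0 0 0 0 10" --pt "0 0 0 0 0 0 10" --pt "0 0 0 0 0 0 10"

```text
clock: 18.02
tcp_pos: [0.462, 0.2244, 0.2016]
tool_rot: [-0.025, 0.985, 0.173, -0.008]
contact_force: [-0.5, -0.8, -5.5]
grip_width: 0.217
grip_force: 80.4
```

```bash
python3 - <<'E'
from h import *
o=r.get_obs();print(o["ft_torque"],o["contact_force"],o["joints"].round(2),o["joint_vel"].round(3),o["grip_width"])
E
```

```text
[-0.78920672 -0.0773835  -0.01178882] [-0.49666909 -0.81446335 -5.52125516] [ 0.09  0.25 -0.35  0.97  0.35  0.04] [-0.002  0.     0.    -0.     0.001  0.002] 0.21670676111572787
```

Lifted, the tin pulls about 4.5 N on average over three readings, which fits six balls (one ball would be about 2.4 N). I'll carry it to the tray.

play_rows --pt "1 -12 1 0 0 0 10" --pt "3 -36 3 0 0 0 10" --pt "6 -68 5 2 0.1 0 10" --pt "9 -102 5 4 0.2 0 10" --pt "12 -136 5 6 0.3 0 10" --pt "15 -168 5 8 0.4 0 10" --pt "17 -194 5 10 0.5 0 10" --pt "18 -207 5 11 0.6 0 10"

```text
clock: 19.02
tcp_pos: [0.4805, 0.0148, 0.2064]
tool_rot: [-0.024, 0.964, 0.266, -0.01]
contact_force: [-0.8, -1.0, -4.7]
grip_width: 0.22
grip_force: 80.4
```

play_rows --pt "0 0 0 0 0 0 10" --pt "0 0 0 0 0 0 10"

```text
clock: 19.27
tcp_pos: [0.48, 0.0173, 0.2067]
tool_rot: [-0.024, 0.964, 0.266, -0.011]
contact_force: [-0.6, -0.7, -4.2]
grip_width: 0.216
grip_force: 80.4
```

```bash
cat >> h.py <<'E'
R0=down(182.75); ex=np.radians(93); 
def tin(): # tilt axis world, from R0
    o=r.get_obs();R=Ro.from_quat(o["tool_rot"])*R0.inv()
    M=R.as_matrix()@Ro.from_euler("z",ex).as_matrix(); lip=o["tcp_pos"]+M@np.array([-.0715,0,-.0355])
    return np.degrees(np.arccos(M[2,2])),lip
E
python3 - <<'E'
from h import *
import cv2
o=r.get_obs();print(tin(),o["tcp_pos"],o["joints"].round(2),o["contact_force"],o["joint_vel"].round(3))
cv2.imwrite("pics/s6.png",np.hstack([cv2.resize(r.snapshot("side")[130:310,250:490,::-1],(400,300)),cv2.resize(r.snapshot("wrist")[:,:,::-1],(400,300))]))
a=[482.,-53.,0]
for th in(40,46,52,58):
    R=Ro.from_rotvec(np.radians(th)*np.array([np.sin(ex),-np.cos(ex),0]))
    M=R.as_matrix()@Ro.from_euler("z",ex).as_matrix()
    t=np.array([.482,-.028,.125])-M@np.array([-.0715,0,-.0355]);print(th);delta(t,R*R0)
E
```

```text
(np.float64(30.88885467833111), array([ 0.48206517, -0.02577776,  0.13948529])) [0.47998382 0.01730893 0.20665451] [-0.44  0.38 -0.23  1.24  0.47 -0.55] [-0.62364265 -0.70949149 -4.17305878] [ 0.014 -0.005 -0.005 -0.     0.003 -0.   ]
40
shift [  0.4 -13.9  -8.6] rot [ 9.1  0.2 -0.3] j [-0.44  0.38 -0.23  1.24  0.47 -0.55]
46
shift [  0.9 -21.8  -5.7] rot [15.1  0.5 -0.3] j [-0.44  0.38 -0.23  1.24  0.47 -0.55]
52
shift [  1.3 -29.8  -3.6] rot [21.1  0.9 -0.3] j [-0.44  0.38 -0.23  1.24  0.47 -0.55]
58
shift [  1.7 -38.1  -2.4] rot [27.1  1.2 -0.4] j [-0.44  0.38 -0.23  1.24  0.47 -0.55]
```

View pics/s6.png

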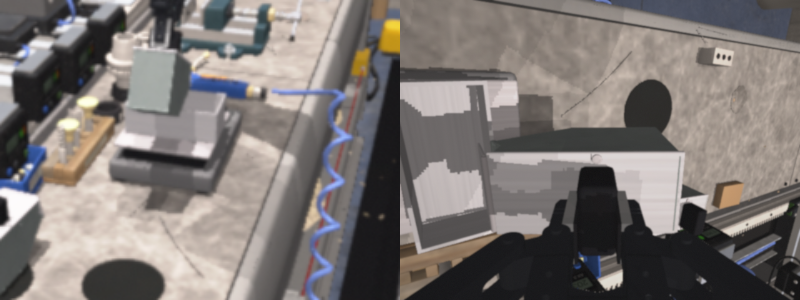

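The tin is in line over the tray, and the weight still reads about 4.5 N. I'll pour.

play_rows --pt "0 -5 -3 3 0 0 10" --pt "0 -10 -6 6 0.1 0 10" --pt "0 -14 -8.5 9 0.2 0 10" --pt "1 -18 -7 12 0.3 0 10" --pt "1 -22 -6 15 0.5 0 10" --pt "1 -26 -4.5 18 0.7 0 10" --pt "1 -30 -3.5 21 0.9 0 10" --pt "1 -34 -3 24 1 0 10"

```text
clock: 20.38
tcp_pos: [0.4814, -0.0163, 0.2039]
tool_rot: [-0.025, 0.887, 0.461, -0.013]
contact_force: [-0.2, 0.5, -3.4]
grip_width: 0.215
grip_force: 80.7
```

play_rows --pt "0 -4 0.5 3 0.1 0 10" --pt "0 -4 0.5 3 0.1 0 10" --pt "0 -4 0.5 3 0.1 0 10" --pt "0 -4 0.5 3 0.1 0 10" --pt "0 -4 0.5 3 0.1 0 10" --pt "0 -4 0.5 3 0.1 0 10" --pt "0 -4 0.5 3 0.1 0 10" --pt "0 -4 0.5 3 0.1 0 10"

```text
clock: 21.38
tcp_pos: [0.481, -0.0206, 0.2041]
tool_rot: [-0.024, 0.875, 0.484, -0.014]
contact_force: [-0.4, 0.3, -2.3]
grip_width: 0.221
grip_force: 80.8
```

play_rows --pt "0 -4 1 3 0.1 0 10" --pt "0 -4 1 3 0.1 0 10" --pt "0 -4 1 3 0.1 0 10" --pt "0 -4 1 3 0.1 0 10"

```text
clock: 21.88
tcp_pos: [0.481, -0.0245, 0.2053]
tool_rot: [-0.024, 0.862, 0.506, -0.014]
contact_force: [0.2, 0.0, -1.9]
grip_width: 0.217
grip_force: 80.9
```

```bash
python3 - <<'E'
from h import *
import cv2
o=r.get_obs();print(tin(),o["tcp_pos"],o["joints"].round(2),o["contact_force"])
cv2.imwrite("pics/s7.png",np.hstack([cv2.resize(r.snapshot("side")[130:310,250:490,::-1],(400,300)),cv2.resize(r.snapshot("wrist")[:,:,::-1],(400,300))]))
E
```

```text
(np.float64(60.87612361533206), array([ 0.48158343, -0.02822745,  0.12556167])) [ 0.48104663 -0.02446445  0.20529906] [-0.68  0.77 -0.01  1.68  0.71 -1.08] [ 0.17854521  0.03425423 -1.85577294]
```

View pics/s7.png

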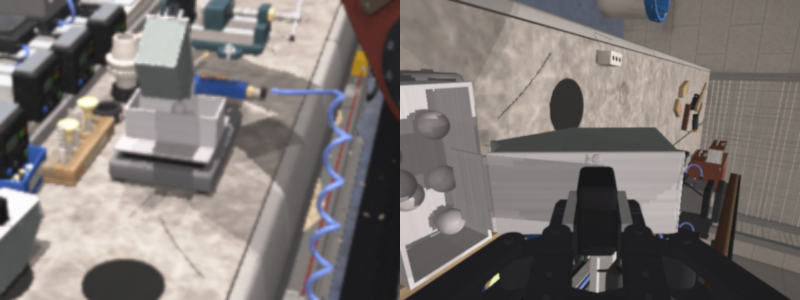

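Balls are visible in the tray and the tin is down to about 2 N, so it's empty. I'll untilt it and carry it back to its mat.

play_rows --pt "0 6 10 -5 -0.2 0 10" --pt "0 18 20 -12 -0.6 0 10" --pt "-1 35 25 -20 -1 0 10" --pt "-2 60 25 -28 -1.4 0 10" --pt "-5 90 25 -36 -1.8 0 10" --pt "-8 120 20 -44 -2.2 0 10" --pt "-11 155 15 -52 -2.7 0 10" --pt "-14 190 10 -60 -3 0 10"

```text
clock: 22.98
tcp_pos: [0.4666, 0.1665, 0.2162]
tool_rot: [-0.026, 1.0, 0.006, -0.001]
contact_force: [0.3, 0.1, -3.1]
grip_width: 0.219
grip_force: 80.7
```

play_rows --pt "-2 30 -10 0 0 0 10" --pt "-4 55 -20 0 0 0 10" --pt "-4 58 -30 0 0 0 10" --pt "-4 58 -30 0 0 0 10" --pt "-4 58 -30 0 0 0 10" --pt "-4 58 -30 0 0 0 10"

```text
clock: 23.72
tcp_pos: [0.4634, 0.2227, 0.1856]
tool_rot: [-0.026, 1.0, 0.007, -0.002]
contact_force: [1.1, -0.1, -2.8]
grip_width: 0.22
grip_force: 80.6
```

```bash
python3 - <<'E'
from h import *
import cv2
print(tin());delta([.4626,.2243,.083],R0)
t=r.snapshot("top");cv2.imwrite("pics/t8.png",np.hstack([cv2.resize(t[205:325,360:520,::-1],(400,300),interpolation=cv2.INTER_CUBIC),cv2.resize(r.snapshot("side")[130:310,250:490,::-1],(400,300))]))
E
```

```text
(np.float64(0.888895005816504), array([0.46722937, 0.15186944, 0.148998  ]))
shift [  -0.8    1.6 -102.6] rot [-0.8 -0.3 -0.2] j [ 0.3   0.3  -0.27  1.01  0.02  0.24]
```

View pics/t8.png

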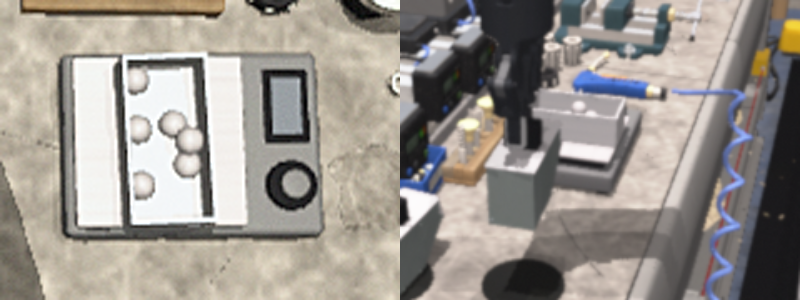

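All six balls are in the centred tray. I'll set the tin down and release it.

play_rows --pt "-1 1.5 -40 -0.8 -0.3 0 10" --pt "-1 1.5 -75 -0.8 -0.3 0 10" --pt "-1 1.5 -93 -0.8 -0.3 0 10" --pt "-1 1.5 -99 -0.8 -0.3 0 10" --pt "-1 1.5 -102 -0.8 -0.3 0 10" --pt "-1 1.5 -103 -0.8 -0.3 0 10" --pt "-1 1.5 -103 -0.8 -0.3 0 10"

```text
clock: 24.7
tcp_pos: [0.4625, 0.225, 0.0827]
tool_rot: [-0.026, 1.0, 0.0, 0.0]
contact_force: [-0.0, -0.5, -2.4]
grip_width: 0.213
grip_force: 80.9
```

play_rows --pt "0 0 0 0 0 0 50" --pt "0 0 0 0 0 0 85" --pt "0 0 0 0 0 0 85" --pt "0 0 0 0 0 0 85" --pt "0 0 30 0 0 0 85" --pt "0 0 80 0 0 0 85" --pt "0 0 130 0 0 0 85" --pt "0 0 130 0 0 0 85"

```text
clock: 25.7
tcp_pos: [0.4642, 0.2256, 0.2159]
tool_rot: [-0.026, 1.0, 0.001, 0.003]
contact_force: [0.6, -1.1, -0.5]
grip_width: 0.991
grip_force: 0.0
```

```bash
python3 - <<'E'
from h import *
import cv2
cv2.imwrite("pics/f9.png",np.hstack([cv2.resize(r.snapshot("side")[130:400,150:450,::-1],(400,360)),cv2.resize(r.snapshot("wrist")[:,:,::-1],(400,300))[:300].repeat(1,0) if 0 else cv2.resize(r.snapshot("wrist")[:,:,::-1],(400,360))]))
E
```

```text
(no output)
```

View pics/f9.png

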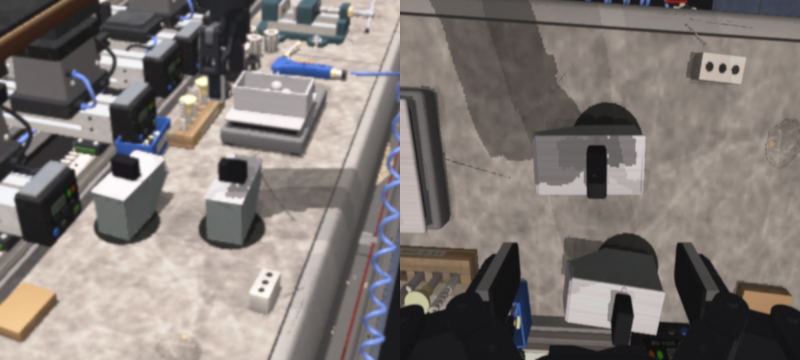

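Both tins are upright on their mats, the tray is on the pan and the gripper is clear, so I'm handing in.

```bash
python3 -c "
from rig import r
print(r.sign_off())"
```

```text
the job is handed in; nothing more can be done
None
```

I handed the job in at about 26 s of the 72 s allowed: the tray is centred on the tared scale with all six balls from the near tin in it, and both tins stand upright on their mats (the sign-off gave no verdict).

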